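Fetch two heat sinks from under the loaded lid of a sorting box

TASK

The control board needs the two heat sinks that lie in the dark sorting box, but the solder reel and the flux tin stand on its clear lid. Stand the reel and the tin on the green mat, open the lid, and set one heat sink upright in the middle of each of the board's two bare chips (either on either), leaving the brass chip carrier undisturbed in its compartment. Then shut the lid fully and stand the reel and the tin back upright on it, each at the spot where it stood at the start.

Things in the scene. Friction and masses are not known exactly. Their poses are not given: they have to be found in the camera images.
- solder_reel: Upright reel of solder wire with blue flanges, 52 mm in diameter and 42 mm high, 0.22 kg, standing on the lid at the start. Origin on the reel's axis at its underside, +z up. Grasp it round the flanges. A thin loose wire end (visual, no hindrance) sticks out to about 45 mm from the axis toward its +x.
- flux_tin: Round flat tin, cream-yellow lid with white lower rim, 59 mm in diameter and 21 mm high; only its lower part, 56 mm in diameter and 13 mm high, is solid to the fingers, so grasp low. Origin at the centre of its underside, +z up. It starts on the lid. 0.06 kg.
- heat_sink_1: Loose aluminium heat sink, a finned block 16 (x) x 22 (y) x 18 (z) mm, origin at the centre of its underside, +z up. It starts in one compartment of the sorting box, seen through the clear lid.
- heat_sink_2: A second heat sink like the first, 16 (x) x 22 (y) x 18 (z) mm, origin at the centre of its underside, +z up; it starts in another compartment. The two are interchangeable.
- chip_carrier: Square brass-topped chip carrier, 34 x 34 x 7 mm, lying in the remaining compartment; origin at the centre of its underside. It stays there.
- sorting_box: Fixed dark grey open box, 165 (x) x 220 (y) x 46 (z) mm, walls and floor 3 mm, three compartments side by side in y, each about 70 mm wide and 159 mm deep. Origin at the centre of its underside; its front looks to its own -x. A clear lid with blue edges, 4 mm thick, covers it, its top 50.5 mm above the bench, with a black bow handle along the front edge (see the lid joint).
- lid (a joint): Lid angle, rad: 0 shut, 1.85 leaning back open. Hinge line along the box's y at x = +82.5, z = 46.5 mm in its frame. The stiff hinge stays where left (under 4 N at the handle moves it). Handle: round bar 10 mm thick, 56 mm long, along the box's y; axis at x = -69.5, z = 86.5 mm when shut, 31 mm clear of the lid plate. Opening carries it up and over, away from the front.
- chip_a: First of two bare chips (black, grey thermal pad) on the fixed black control board (87 x 155 mm): 24 x 24 x 3 mm, origin at the centre of its underside, top 11 mm above the bench. Connectors 20 mm high run along the board's far side, 36 mm from the chip's centre toward its +x; nothing else that the fingers could strike stands near.
- chip_b: The second bare chip, like the first, 70 mm from it along their own y axes.
- mat: Dark green silicone mat with a pale border line, fixed, 120 (x) x 180 (y) x 3 mm, origin at the centre of its underside.

How it is judged:
On the way, in this order (a step that is already met when the one before it is completed fails the run):
1. the reel and the tin both stand on the mat, released, with the lid still shut (x of solder_reel in the frame of mat between -0.06 and 0.06 m and y of solder_reel in the frame of mat between -0.09 and 0.09 m and height (world z) of each of solder_reel, flux_tin below 0.008 m and angle between each of solder_reel, flux_tin's own z axis and vertical below 0.15 rad and linear speed of each of solder_reel, flux_tin below 0.03 m/s and contact force between the fingers and solder_reel below 0.3 N and x of flux_tin in the frame of mat between -0.06 and 0.06 m and y of flux_tin in the frame of mat between -0.09 and 0.09 m and contact force between the fingers and flux_tin below 0.3 N and value of joint lid below 0.06 rad), for 0.2 s.
2. the lid is open (joint past 1.2 rad) with the reel and the tin still on the mat (value of joint lid above 1.2 rad and x of solder_reel in the frame of mat between -0.06 and 0.06 m and y of solder_reel in the frame of mat between -0.09 and 0.09 m and height (world z) of each of solder_reel, flux_tin below 0.008 m and angle between each of solder_reel, flux_tin's own z axis and vertical below 0.15 rad and linear speed of each of solder_reel, flux_tin below 0.03 m/s and contact force between the fingers and solder_reel below 0.3 N and x of flux_tin in the frame of mat between -0.06 and 0.06 m and y of flux_tin in the frame of mat between -0.09 and 0.09 m and contact force between the fingers and flux_tin below 0.3 N), for 0.2 s.
3. one heat sink sits on each chip, released ((((horizontal distance between heat_sink_1 and chip_a below 0.008 m and height (world z) of heat_sink_1 between 0.008 and 0.0145 m and angle between heat_sink_1's own z axis and vertical below 0.12 rad) and (horizontal distance between heat_sink_2 and chip_b below 0.008 m and height (world z) of heat_sink_2 between 0.008 and 0.0145 m and angle between heat_sink_2's own z axis and vertical below 0.12 rad)) or ((horizontal distance between heat_sink_1 and chip_b below 0.008 m and height (world z) of heat_sink_1 between 0.008 and 0.0145 m and angle between heat_sink_1's own z axis and vertical below 0.12 rad) and (horizontal distance between heat_sink_2 and chip_a below 0.008 m and height (world z) of heat_sink_2 between 0.008 and 0.0145 m and angle between heat_sink_2's own z axis and vertical below 0.12 rad))) and linear speed of each of heat_sink_1, heat_sink_2 below 0.02 m/s and angular speed of each of heat_sink_1, heat_sink_2 below 0.3 rad/s and contact force between the fingers and heat_sink_1 below 0.3 N and contact force between the fingers and heat_sink_2 below 0.3 N), for 0.2 s.
4. the lid is shut again (value of joint lid below 0.06 rad), for 0.2 s.
At the end, for the whole second after the job is handed in: One heat sink stands upright on each bare chip, its centre within 8 mm of the chip's; the lid is shut (joint under 0.06 rad); the reel and the tin stand upright on it, each with its origin within 15 mm of where it was at the start; all is released and at rest (all of step 3 and value of joint lid below 0.06 rad and distance of each of solder_reel, flux_tin from where it was at the start of the episode below 0.015 m and angle between each of solder_reel, flux_tin's own z axis and vertical below 0.1 rad and linear speed of each of solder_reel, flux_tin below 0.02 m/s and angular speed of each of solder_reel, flux_tin below 0.3 rad/s and contact force between the fingers and solder_reel below 0.3 N and contact force between the fingers and flux_tin below 0.3 N); the robot touches nothing.
It fails at once if the chip carrier is moved by more than 15 mm (distance of chip_carrier from where it was at the start of the episode above 0.015 m).
It fails at once if the reel or the tin is tipped over (angle between any of solder_reel, flux_tin's own z axis and vertical above 0.6 rad).
It also fails if it takes over 139 s, if anything falls off the work surface, if the arm or the gripper's body presses on something with over 40 N, if the wrist force passes 120 N, or if a joint passes its speed limit or range.

ROBOT

A 7-joint arm with a two-finger parallel gripper is mounted at the origin on a cart in front of the work surface, level with it; the furniture and walls round the work are solid. World frame = base frame: x ahead of the robot, y to its left, z up, the work surface at z = 0. Lengths are in m, angles in rad, forces in N, time in s.
With the tool pointing down it reaches from about 0.425 to 0.925 m from the base axis. Payload 6.8 kg.
Tool frame: the origin (TCP) lies midway between the tips of the shut fingers; the grasp point (between the pads) lies 19 mm behind it; z points along the fingers, y is the line along which they close (so a half turn about z gives the same grasp; the last joint's range is limited). The gripper opens to 85 mm and grips with 20 to 120 N. Pads are 22 mm wide; open, the fingers measure 114 mm over their backs; the gripper's body (76 mm by 85 mm) begins 54 mm behind the grasp point. The pads swing forward as they close: fully open they stand 13 mm farther back than shut.
Start: joints at [-1.274, 0.477, 0.022, 1.555, -0.011, 1.109, -0.083], TCP at [0.266, 0.62, 0.231] pointing down, gripper open.
Joint ranges: [-2.96, 2.96], [-0.34, 2.1], [-1.41, 1.46], [0.24, 2.44], [-1.37, 4.51], [0.17, 1.92], [-2.96, 2.96]. Speed limits (rad/s): [2.39, 2.39, 3.14, 3.14, 3.14, 3.14, 3.14].

INTERFACE

Orientations are given as a unit quaternion [x, y, z, w].
In Python, from station import arm gives the robot as it stands. The module is installed in compiled form; this text tells all that it offers.
- The arm moves only by the tool send_rows, never from a script. Its argument "commands" is a list of rows, each a list of 7 numbers: the shift along the tool's x, y, z in mm, then the turn, a rotation vector about the tool's x, y, z in degrees, then the closure, from 0 (fully open) to 1 (shut). In form: [[x, y, z, ax, ay, az, hand], ...]. A call has 1 to 12 rows; each row is the pose to reach, as a shift and turn from the pose commanded when the call began, along the tool's axes at that moment; what a row does not reach only later rows make up. A row lasts 1/8 s, in which the tool goes at most 62.5 mm and 10.7 degrees, less where a joint would pass 70% of its speed; a pose out of reach is approached as far as the arm can. A call with a gripper value outside its range is refused whole. The fingers move at their own pace and stop on an object; "force" is the grip in N (left out, the last holds). Time passes only in rows, so rows that repeat a pose let the fingers close. It gives the time, the measured TCP pose, the force, the opening and the grip force at its end, in the units of the state.
- arm.observe(): the state, without advancing time (a new reading comes with each control period).
- arm.capture(name): name is "scene" or "top" or "wrist"; returns (picture, depth): 480x640x3 uint8, red, green, blue; 480x640 float32, m along the optical axis (not along the pixel's ray), 0 where there is no reading.
- arm.get_calibration(name): a dict with "intrinsics" (3x3 intrinsics, pixels), "rvec" (rotation vector, rad) and "tvec" (3), from world to camera coordinates, as OpenCV has them. Camera axes: x right, y down, z forward; pixel columns grow to the right and rows downward; lengths in m; the calibration is good to about 2 mm. The wrist camera is an equidistant fisheye: a pixel r from the principal point sees the ray r / f radians off the axis. A picture is of the moment at which its call begins: read the wrist's pose just before it. get_calibration takes no time and is no camera call; for the wrist camera it gives the pose at the moment of the call.
- arm.job_done(): hands the job in; it is judged then, once.
The state is a dict: "time_s": time; "joint_positions": joint angles; "dq": joint speeds; "joint_efforts": joint torques, N m; "eef_pos": TCP position; "tool_rot": TCP orientation; "wrist_force": force on the tool from outside, world axes, zero at the start; "wrist_torque": the same for the moment, N m; "gripper_width": opening from 0.0 (shut) to 1.0 (fully open); "gripper_force": force on a finger pad.
Only numpy, scipy, OpenCV 4.12 (cv2) and the standard library are available. Lean on these libraries where they do the work, as an engineer would, in place of code of your own. Each camera call takes 0.05 s, during which the arm holds its last target. There are 200 camera calls.

## Working session

There is one attempt and no reset: what is moved stays moved. The work goes in short steps, Python scripts to look and compute and a tool call to move; the robot and the scene stay as the last step left them, time stands still between calls to the robot, and variables do not carry over. Pictures are saved under pics/ and viewed, at most 14 in all, crops included, and the job is handed in when it is done.

Besides the shell and the picture viewer there is one more tool, called after "Emit:" as a command line: name --pt "numbers of a row" for each row, then --argument value for the rest. send_rows: Moves the arm, as the interface text tells. Its arguments: {"type":"object","properties":{"commands":{"type":"array","items":{"type":"array","items":{"type":"number"}}},"force":{"type":"number"}},"required":["commands"]}

```bash
mkdir -p pics; python3 - <<'E'
from station import arm
import numpy as np,cv2
for n in("scene","top"):
    p,d=arm.capture(n); cv2.imwrite(f"pics/{n}0.png",p[:,:,::-1]); np.savez(f"pics/{n}0.npz",p=p,d=d)
    c=arm.get_calibration(n); R=cv2.Rodrigues(c["rvec"])[0]; print(n,c["intrinsics"],(-R.T@c["tvec"]).round(3),R.round(2))
s=arm.observe();print(s)
E
```

```text
scene [[553.9102386    0.         324.66677182]
 [  0.         553.9102386  242.30575661]
 [  0.           0.           1.        ]] [-0.109  0.552  0.625] [[-0.53 -0.85 -0.01]
 [-0.51  0.33 -0.8 ]
 [ 0.68 -0.42 -0.6 ]]
top [[618.46901358   0.         317.84328069]
 [  0.         618.46901358 247.09313067]
 [  0.           0.           1.        ]] [0.399 0.165 1.143] [[ 0.   -1.    0.02]
 [-0.99 -0.01 -0.12]
 [ 0.12 -0.02 -0.99]]
{'time_s': 0.1, 'joint_positions': array([-1.27411139,  0.47768689,  0.02235197,  1.55631989, -0.01146173,
        1.10927642, -0.08311035]), 'dq': array([ 0.00086225, -0.00216883,  0.00144704, -0.0019969 , -0.00067824,
       -0.00028723, -0.00033095]), 'joint_efforts': array([ 4.19606149e-03, -5.97762179e+01,  1.61359336e+00, -2.81956083e+01,
        1.27460039e-02,  5.12623665e-03, -3.51389804e-05]), 'eef_pos': array([0.2656531 , 0.61997508, 0.23045741]), 'tool_rot': array([ 2.01004267e-01,  9.79590054e-01, -7.76770372e-04, -8.27256097e-05]), 'wrist_force': array([ 0.10193357, -1.06569329, -0.23754204]), 'wrist_torque': array([-0.04341895, -0.00104447,  0.00404183]), 'gripper_force': 0.0, 'gripper_width': 0.9979082704366625}
```

View pics/top0.png

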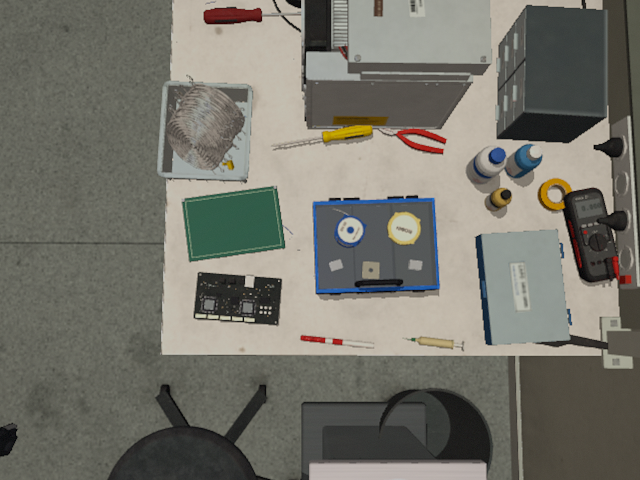

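View pics/scene0.png

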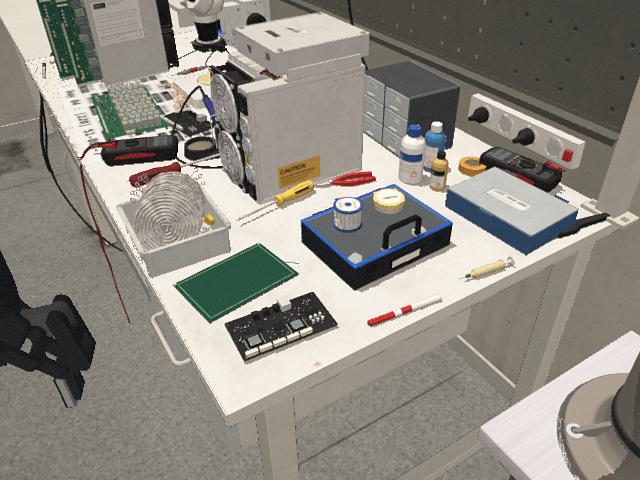

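The top view shows the box at about (376,246), with the reel at (350,230), the tin at (404,228), the sinks at (336,266) and (415,266), and the carrier at (371,270). The mat is at (234,223) and the chips are at (208,305) and (248,307). The scene view confirms the lid is shut with its handle in front.

```bash
cat > h.py <<'E'
from station import arm
import numpy as np,cv2
from scipy.spatial.transform import Rotation as Ro
def rays(n,uv,c):
    uv=np.asarray(uv,float).reshape(-1,2);K=c["intrinsics"];R=cv2.Rodrigues(c["rvec"])[0]
    a=(uv-[K[0,2],K[1,2]])/[K[0,0],K[1,1]]
    if n=="wrist":
        th=np.linalg.norm(a,axis=1,keepdims=True); v=np.hstack([a/np.maximum(th,1e-9)*np.sin(th),np.cos(th)])
    else: v=np.hstack([a,np.ones((len(a),1))])
    return -R.T@np.asarray(c["tvec"]).ravel(), v@R, v
def onz(n,uv,z,c):
    o,w,_=rays(n,uv,c); return o+w*((z-o[2])/w[:,2:3])
def cloud(n,d,c):
    v,u=np.mgrid[:480,:640]; o,w,r=rays(n,np.c_[u.ravel(),v.ravel()],c)
    P=o+w*(d.ravel()/r[:,2])[:,None]; P[d.ravel()==0]=np.nan
    return P.reshape(480,640,3)
def tool(target,s=None):
    "world target -> shift in tool axes mm from present TCP"
    s=s or arm.observe(); return (Ro.from_quat(s["tool_rot"]).inv().apply(np.asarray(target)-s["eef_pos"])*1000).round(1)
E
python3 - <<'E'
from h import *
f=np.load("pics/top0.npz");p,d=f["p"],f["d"];c=arm.get_calibration("top");P=cloud("top",d,c)
def ctr(m,zs):
    m=m.astype(np.uint8); k,l,st,ce=cv2.connectedComponentsWithStats(m)
    for i in range(1,k):
        if st[i,4]>60:
            q=np.argwhere(l==i)[:,::-1].astype(np.float32);(x,y),r=cv2.minEnclosingCircle(q);a=cv2.minAreaRect(onz("top",q,zs,c)[:,:2].astype(np.float32))
            print(st[i],"circ",onz("top",[[x,y]],zs,c)[0].round(4),"rect",np.round(a[0],4),np.round(a[1],4),round(a[2],1))
win=np.zeros((480,640),bool);win[190:300,305:445]=1
Z=P[:,:,2]
print("reel");ctr(win&(Z>.086)&(Z<.1)&(np.mgrid[:480,:640][0]<255),.0925)
print("tin");ctr(win&(Z>.065)&(Z<.078)&(np.mgrid[:480,:640][0]<255),.0715)
h=cv2.cvtColor(p,cv2.COLOR_RGB2HSV)
print("blue edge");ctr(win&(h[:,:,0]>100)&(h[:,:,0]<125)&(h[:,:,1]>150),.0505)
print("mat");w2=np.zeros_like(win);w2[180:265,175:290]=1;ctr(w2&(h[:,:,0]>60)&(h[:,:,0]<95)&(h[:,:,1]>90),.003)
print("board");w3=np.zeros_like(win);w3[268:330,188:288]=1;ctr(w3&(h[:,:,2]<90),.006)
for uv in [(336,266),(415,266),(371,270),(360,250),(208,305),(248,307),(376,284)]: print(uv,P[uv[1],uv[0]].round(3),p[uv[1],uv[0]])
cv2.imwrite("pics/crop.png",cv2.resize(p[185:335,185:445,::-1],None,fx=3,fy=3,interpolation=cv2.INTER_CUBIC))
E
```

```text
reel
[333 214  34  33 727] circ [0.5552 0.0926 0.0925] rect [0.5551 0.0927] [0.0505 0.0509] 49.3
tin
[387 212  34  34 885] circ [ 0.5622 -0.0041  0.0715] rect [ 0.5619 -0.0035] [0.0579 0.0583] 63.3
blue edge
[ 313  198  126   96 1295] circ [0.5336 0.0432 0.0505] rect [0.5357 0.0434] [0.1666 0.2181] 2.3
[335 215  31  32 122] circ [0.5612 0.0894 0.0505] rect [0.562 0.089] [0.0506 0.0507] 56.4
mat
[185 187  88  13 144] circ [0.6369 0.313  0.003 ] rect [0.6366 0.3127] [0.0031 0.1637] 8.6
[183 189 102  72 440] circ [0.5774 0.3034 0.003 ] rect [0.5772 0.303 ] [0.1114 0.1766] 8.7
[ 187  191   93   65 4714] circ [0.5802 0.3043 0.003 ] rect [0.5808 0.3036] [0.1017 0.1618] 8.6
board
[ 194  272   88   53 3176] circ [0.4409 0.292  0.006 ] rect [0.4404 0.2919] [0.1538 0.085 ] 85.8
(336, 266) [0.497 0.114 0.048] [163 160 156]
(415, 266) [ 0.497 -0.027  0.051] [161 158 152]
(371, 270) [0.49  0.051 0.049] [72 76 78]
(360, 250) [0.526 0.071 0.049] [86 89 89]
(208, 305) [0.428 0.345 0.008] [124 126 121]
(248, 307) [0.424 0.272 0.013] [124 125 121]
(376, 284) [0.463 0.047 0.091] [14 13 14]
```

View pics/crop.png

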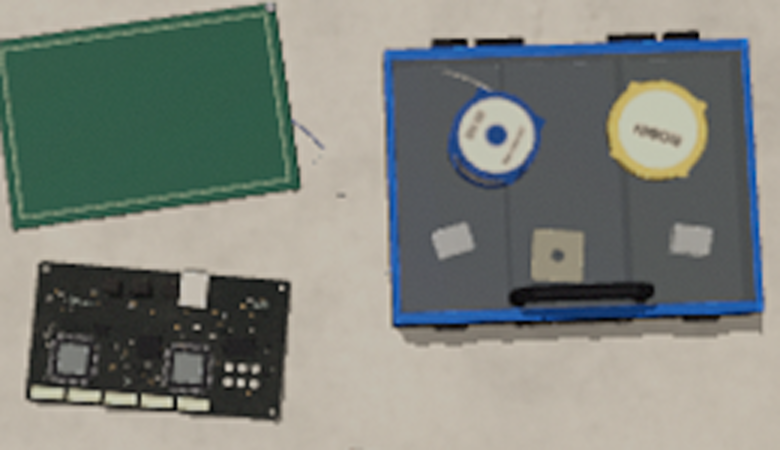

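The crop shows the reel at (495,135), the tin at (657,130), the sinks at (453,240) and (691,239), and the carrier at (557,255). The chips are at (72,360) and (190,366).

```bash
python3 - <<'E'
from h import *
print(tool([.555,.093,.20]))
E
```

```text
[-473.5 -370.4   31.1]
```

Emit:
send_rows --pt "-47 -37 3 0 0 8 0" --pt "-95 -74 6 0 0 16 0" --pt "-142 -111 9 0 0 24 0" --pt "-190 -148 12 0 0 32 0" --pt "-237 -185 15 0 0 40 0" --pt "-284 -222 18 0 0 48 0" --pt "-331 -259 21 0 0 56 0" --pt "-379 -296 25 0 0 64.5 0" --pt "-426 -333 28 0 0 64.5 0" --pt "-473.5 -370.4 31 0 0 64.5 0" --pt "-473.5 -370.4 31 0 0 64.5 0" --pt "-473.5 -370.4 31 0 0 64.5 0" --force 40

```text
time_s: 1.6
eef_pos: [0.5547, 0.0939, 0.1999]
tool_rot: [0.693, 0.721, -0.0, -0.0]
wrist_force: [0.7, 0.6, -0.1]
gripper_width: 0.998
gripper_force: 0.0
```

```bash
python3 - <<'E'
from h import *
s=arm.observe();print(s["eef_pos"],Ro.from_quat(s["tool_rot"]).as_matrix().round(3),s["joint_positions"].round(2),tool([.555,.093,.054]))
c=arm.get_calibration("wrist");p,d=arm.capture("wrist");cv2.imwrite("pics/w1.png",p[:,:,::-1]);print(c["intrinsics"][0,0],rays("wrist",[[320,240]],c)[:2])
E
```

```text
[0.55473    0.0939059  0.19988741] [[-0.04   0.999 -0.001]
 [ 0.999  0.04   0.   ]
 [ 0.    -0.001 -1.   ]] [-0.63  0.34  0.44  1.88 -0.18  0.95 -0.07] [ -1.    0.4 145.9]
371.64829954431775 (array([0.55088241, 0.17746495, 0.3419211 ]), array([[ 0.0078671 , -0.336235  , -0.94174526]]))
```

View pics/w1.png

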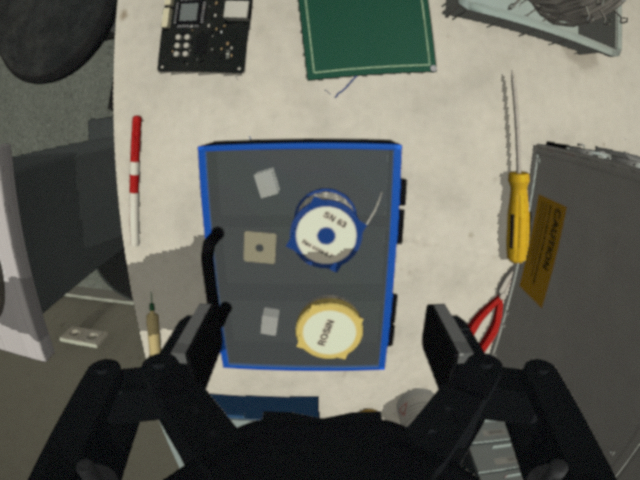

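The wrist view shows the reel hub at (327,236), the tin centre at (329,328), the sinks at (266,182) and (270,321), and the handle at (213,265). I'll cross-check these positions against the top view.

```bash
python3 - <<'E'
from h import *
c=arm.get_calibration("wrist")
for uv,z in [((327,236),.0925),((329,328),.0715),((266,182),.019),((270,321),.019),((202,147),.0505),((401,145),.0505),((225,365),.0505),((385,367),.0505)]: print(uv,onz("wrist",[uv],z,c)[0].round(4))
E
```

```text
(327, 236) [0.5576 0.0926 0.0925]
(329, 328) [0.564  0.0018 0.0715]
(266, 182) [0.5032 0.1157 0.019 ]
(270, 321) [ 0.5059 -0.0272  0.019 ]
(202, 147) [0.4546 0.1497 0.0505]
(401, 145) [0.6138 0.1568 0.0505]
(225, 365) [ 0.4623 -0.0648  0.0505]
(385, 367) [ 0.6238 -0.0581  0.0505]
```

Emit:
send_rows --pt "-1 1.5 40 0 0 0 0" --pt "-1 1.5 80 0 0 0 0" --pt "-1 1.5 115 0 0 0 0" --pt "-1 1.5 140 0 0 0 0" --pt "-1 1.5 146 0 0 0 0" --pt "-1 1.5 146 0 0 0 0" --pt "-1 1.5 146 0 0 0 1" --pt "-1 1.5 146 0 0 0 1" --pt "-1 1.5 146 0 0 0 1" --pt "-1 1.5 146 0 0 0 1" --pt "-1 1.5 146 0 0 0 1" --pt "-1 1.5 146 0 0 0 1" --force 30

```text
time_s: 3.15
eef_pos: [0.5575, 0.0929, 0.0554]
tool_rot: [0.693, 0.721, 0.001, 0.0]
wrist_force: [-2.6, 0.2, 6.4]
gripper_width: 0.597
gripper_force: 30.4
```

Emit:
send_rows --pt "0 0 -25 0 0 0 1" --pt "0 0 -60 0 0 0 1" --pt "25 2.5 -85 0 0 0 1" --pt "70 7 -90 0 0 0 1" --pt "120 12 -90 0 0 0 1" --pt "170 17 -90 0 0 0 1" --pt "215 21 -90 0 0 0 1" --pt "245 24 -75 0 0 0 1" --pt "251 24.6 -40 0 0 0 1" --pt "251 24.6 0 0 0 0 1" --pt "251 24.6 25 0 0 0 1" --pt "251 24.6 40 0 0 0 1"

```text
time_s: 4.65
eef_pos: [0.5702, 0.3438, 0.0126]
tool_rot: [0.693, 0.721, -0.001, -0.0]
wrist_force: [-0.1, -0.4, -2.7]
gripper_width: 0.598
gripper_force: 32.4
```

Emit:
send_rows --pt "0 0 3.5 0 0 0 1" --pt "0 0 4.5 0 0 0 1" --pt "0 0 4.5 0 0 0 1" --pt "0 0 4.5 0 0 0 0" --pt "0 0 4.5 0 0 0 0" --pt "0 0 4.5 0 0 0 0" --pt "0 0 4.5 0 0 0 0" --pt "0 0 -20 0 0 0 0" --pt "0 0 -70 0 0 0 0" --pt "-60 0 -110 0 0 0 0" --pt "-120 0 -110 0 0 0 0" --pt "-120 0 -110 0 0 0 0"

```text
time_s: 6.15
eef_pos: [0.5773, 0.2177, 0.1256]
tool_rot: [0.696, 0.718, -0.0, 0.001]
wrist_force: [0.4, 1.3, 0.7]
gripper_width: 1.001
gripper_force: 0.0
```

```bash
python3 - <<'E'
from h import *
p,d=arm.capture("top");c=arm.get_calibration("top");P=cloud("top",d,c);Z=P[:,:,2]
m=(Z>.038)&(Z<.055);m[:,:175]=0;m[:,290:]=0;m[:180]=0;m[268:]=0
q=np.argwhere(m)[:,::-1].astype(np.float32);(x,y),r=cv2.minEnclosingCircle(q);print(len(q),r,onz("top",[[x,y]],.045,c),np.nanpercentile(Z[m],[10,50,90]))
print(tool([.563,-.001,.15]),arm.observe()["eef_pos"])
E
```

```text
673 16.140111923217773 [[0.5686504  0.34377343 0.045     ]] [0.04143122 0.0440833  0.04671604]
[-220.7  -21.4  -24.7] [0.57676868 0.22029211 0.12512298]
```

Emit:
send_rows --pt "-55 -5 -15 0 0 0 0" --pt "-110 -10 -15 0 0 0 0" --pt "-165 -16 -15 0 0 0 0" --pt "-215 -20.5 -15 0 0 0 0" --pt "-221 -21.4 0 0 0 0 0" --pt "-221 -21.4 30 0 0 0 0" --pt "-221 -21.4 55 0 0 0 0" --pt "-221 -21.4 65 0 0 0 0" --pt "-221 -21.4 65 0 0 0 0"

```text
time_s: 7.32
eef_pos: [0.5633, 0.004, 0.0586]
tool_rot: [0.692, 0.722, -0.0, -0.001]
wrist_force: [-0.5, -0.0, -0.3]
gripper_width: 0.996
gripper_force: 0.0
```

Emit:
send_rows --pt "-4 0 4 0 0 0 0" --pt "-5 0 7 0 0 0 0" --pt "-5 0 7 0 0 0 0" --pt "-5 0 7 0 0 0 0.5" --pt "-5 0 7 0 0 0 0.8" --pt "-5 0 7 0 0 0 1" --pt "-5 0 7 0 0 0 1" --pt "-5 0 7 0 0 0 1" --pt "-5 0 7 0 0 0 1" --pt "-5 0 7 0 0 0 1"

```text
time_s: 8.57
eef_pos: [0.5639, -0.0021, 0.0529]
tool_rot: [0.693, 0.721, 0.0, -0.0]
wrist_force: [-2.3, -0.3, 5.4]
gripper_width: 0.633
gripper_force: 30.6
```

Emit:
send_rows --pt "0 0 -20 0 0 0 1" --pt "0 0 -50 0 0 0 1" --pt "30 3.5 -65 0 0 0 1" --pt "80 9.5 -65 0 0 0 1" --pt "130 15.5 -65 0 0 0 1" --pt "180 21.5 -65 0 0 0 1" --pt "230 27.5 -65 0 0 0 1" --pt "260 31 -55 0 0 0 1" --pt "263 31.5 -25 0 0 0 1" --pt "263 31.5 10 0 0 0 1" --pt "263 31.5 32 0 0 0 1" --pt "263 31.5 40 0 0 0 1"

```text
time_s: 10.07
eef_pos: [0.5839, 0.2606, 0.0106]
tool_rot: [0.693, 0.721, -0.001, -0.0]
wrist_force: [-0.2, 0.4, -0.3]
gripper_width: 0.635
gripper_force: 31.8
```

Emit:
send_rows --pt "0 0 3 0 0 0 1" --pt "0 0 4.5 0 0 0 1" --pt "0 0 4.5 0 0 0 1" --pt "0 0 4.5 0 0 0 0" --pt "0 0 4.5 0 0 0 0" --pt "0 0 4.5 0 0 0 0" --pt "0 0 4.5 0 0 0 0" --pt "0 0 -20 0 0 0 0" --pt "0 0 -70 0 0 0 0" --pt "-40 -15 -120 0 0 0 0.3" --pt "-90 -40 -140 0 0 0 0.3" --pt "-90 -40 -140 0 0 0 0.3"

```text
time_s: 11.58
eef_pos: [0.5483, 0.1653, 0.1545]
tool_rot: [0.695, 0.719, 0.001, 0.001]
wrist_force: [0.2, 1.5, 0.4]
gripper_width: 0.7
gripper_force: 0.0
```

```bash
python3 - <<'E'
from h import *
p,d=arm.capture("top");c=arm.get_calibration("top");P=cloud("top",d,c);Z=P[:,:,2]
def f(lo,hi,z,a,b,u,v):
    m=(Z>lo)&(Z<hi);k=np.zeros_like(m);k[u:v,a:b]=1;m&=k
    q=np.argwhere(m)[:,::-1].astype(np.float32);(x,y),r=cv2.minEnclosingCircle(q);print(len(q),r,onz("top",[[x,y]],z,c))
f(.038,.055,.045,190,240,190,250)
f(.017,.032,.024,240,285,190,255)
q=(P[...,0]>.65)&(P[...,0]<.9)&(abs(P[...,1]-.05)<.15)&(Z>.15);print("case front x",np.percentile(P[q][:,0],[0,5]),P[q][:,2].min())
cv2.imwrite("pics/top2.png",cv2.resize(p[170:340,170:450,::-1],None,fx=2.5,fy=2.5))
print(tool([.4676,.0417,.13]),arm.observe()["eef_pos"])
E
```

```text
671 16.140111923217773 [[0.5686504  0.34377343 0.045     ]]
755 17.022178649902344 [[0.58192461 0.260398   0.024     ]]
case front x [0.76079767 0.76343399] 0.15006821025415484
[-123.7  -85.4   23.3] [0.54839664 0.1683647  0.15351535]
```

View pics/top2.png

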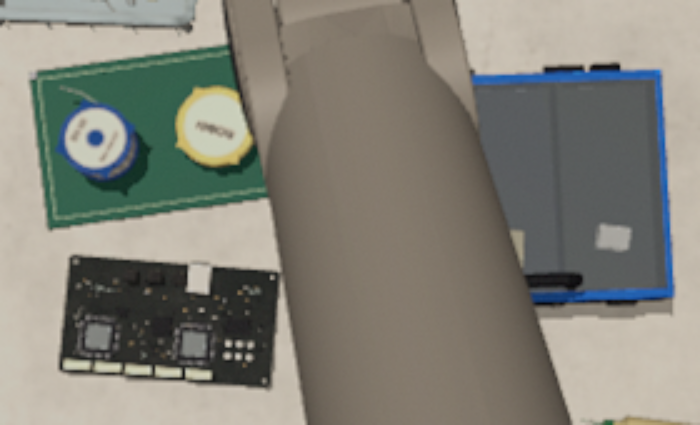

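The picture shows the reel at (97,138) and the tin at (215,127), both standing on the mat. The handle's right end is at (575,281).

Emit:
send_rows --pt "-50 -35 10 0 0 0 0.3" --pt "-100 -70 20 0 0 0 0.3" --pt "-124 -85.5 23 0 0 0 0.3" --pt "-124 -85.5 23 0 0 0 0.3" --pt "-124 -85.5 50 0 0 0 0.3" --pt "-124 -85.5 75 0 0 0 0.3" --pt "-124 -85.5 85 0 0 0 0.3" --pt "-124 -85.5 85 0 0 0 1" --pt "-124 -85.5 85 0 0 0 1" --pt "-124 -85.5 85 0 0 0 1" --pt "-124 -85.5 85 0 0 0 1" --pt "-124 -85.5 85 0 0 0 1" --force 30

```text
time_s: 13.12
eef_pos: [0.4681, 0.0432, 0.068]
tool_rot: [0.693, 0.721, 0.001, -0.0]
wrist_force: [-1.9, 0.5, 7.6]
gripper_width: 0.099
gripper_force: 29.4
```

Emit:
send_rows --pt "0 7 -20.7 0 0 0 1" --pt "0 16.8 -40.3 0 0 0 1" --pt "0 29.3 -58.3 0 0 0 1" --pt "0 44.2 -74.4 0 0 0 1" --pt "0 61.2 -88.3 0 0 0 1" --pt "0 79.9 -99.7 0 0 0 1"

```text
time_s: 13.88
eef_pos: [0.5437, 0.0462, 0.1676]
tool_rot: [0.693, 0.721, -0.003, -0.004]
wrist_force: [-13.0, 0.4, 16.7]
gripper_width: 0.106
gripper_force: 30.8
```

Emit:
send_rows --pt "0 20.1 -8.7 0 0 0 1" --pt "0 41.3 -14.5 0 0 0 1" --pt "0 63.1 -17.2 0 0 0 1" --pt "0 85 -17 0 0 0 1" --pt "0 106.7 -13.7 0 0 0 1" --pt "0 106.7 -13.7 0 0 0 1" --pt "0 106.7 -13.7 0 0 0 0.7" --pt "0 106.7 -13.7 0 0 0 0.7" --pt "0 106.7 -40 0 0 0 0.7" --pt "0 106.7 -85 0 0 0 0.7" --pt "0 60 -105 0 0 0 0.7" --pt "0 0 -105 0 0 0 0.7"

```text
time_s: 15.38
eef_pos: [0.5477, 0.046, 0.2736]
tool_rot: [0.693, 0.721, 0.002, 0.001]
wrist_force: [0.5, 0.5, 0.7]
gripper_width: 0.299
gripper_force: 0.0
```

Emit:
send_rows --pt "25 -39 10 0 0 0 0.4" --pt "45 -78 25 0 0 0 0.4" --pt "45 -78 25 0 0 0 0.4" --pt "45 -78 25 0 0 0 0.4"

```text
time_s: 15.88
eef_pos: [0.4683, 0.0878, 0.2475]
tool_rot: [0.693, 0.721, 0.001, 0.0]
wrist_force: [0.8, -0.0, -0.5]
gripper_width: 0.6
gripper_force: 0.0
```

```bash
python3 - <<'E'
from h import *
c=arm.get_calibration("wrist");p,d=arm.capture("wrist");np.savez("pics/w2.npz",p=p,d=d,**c);cv2.imwrite("pics/w2.png",p[:,:,::-1]);print(arm.observe()["eef_pos"])
E
```

```text
[0.46884907 0.0875783  0.24757697]
```

View pics/w2.png

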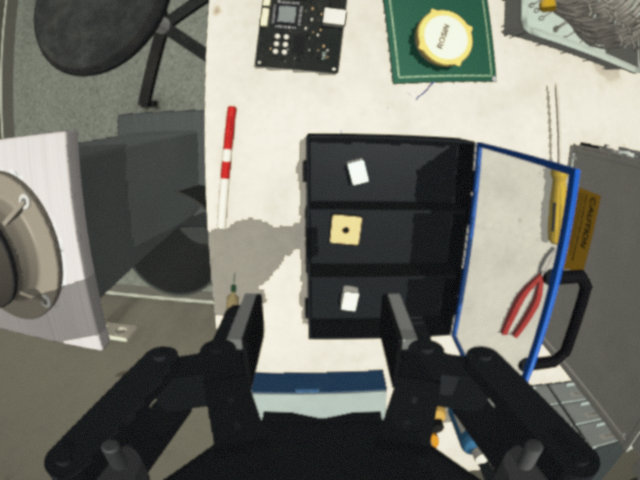

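The lid stands open. The sinks are bright blocks at (358,172) and (349,299), and the carrier is undisturbed at (346,230).

```bash
python3 - <<'E'
from h import *
f=np.load("pics/w2.npz");p,d=f["p"],f["d"];c={k:f[k] for k in("intrinsics","rvec","tvec")}
P=cloud("wrist",d,c)
for n,(a,b,u,v) in {"L":(335,380,150,195),"R":(330,365,280,318)}.items():
    g=p[u:v,a:b].min(2);m=(g>120).astype(np.uint8);print(n,"z",np.nanpercentile(P[u:v,a:b,2][m>0],[5,25,50,75,95]).round(3),m.sum())
    mt=m.copy(); mt[P[u:v,a:b,2]<.014]=0
    for mm in(m,mt):
        q=np.argwhere(mm)[:,::-1]+[a,b*0+u]
        W=onz("wrist",q,.021,c)[:,:2].astype(np.float32);r=cv2.minAreaRect(W);print(np.round(r[0],4),np.round(r[1],4),round(r[2],1),np.median(W,0).round(4), np.median(P[u:v,a:b][mm>0],0).round(4))
cv2.imwrite("pics/z.png",np.hstack([cv2.resize(p[145:200,330:385,::-1],(400,400)),cv2.resize(p[270:325,320:375,::-1],(400,400))]))
E
```

```text
L z [0.002 0.019 0.02  0.021 0.022] 426
[0.503  0.1139] [0.0179 0.0248] 17.2 [0.5029 0.1139] [0.503  0.1137 0.0203]
[0.5032 0.1137] [0.0166 0.0231] 15.7 [0.5028 0.1134] [0.5029 0.1133 0.0205]
R z [0.003 0.015 0.02  0.021 0.022] 360
[ 0.5044 -0.0292] [0.0304 0.0183] 83.7 [ 0.5041 -0.0294] [ 0.5044 -0.0301  0.0201]
[ 0.5043 -0.0311] [0.0245 0.017 ] 84.7 [ 0.5042 -0.0307] [ 0.5043 -0.0313  0.0205]
```

View pics/z.png

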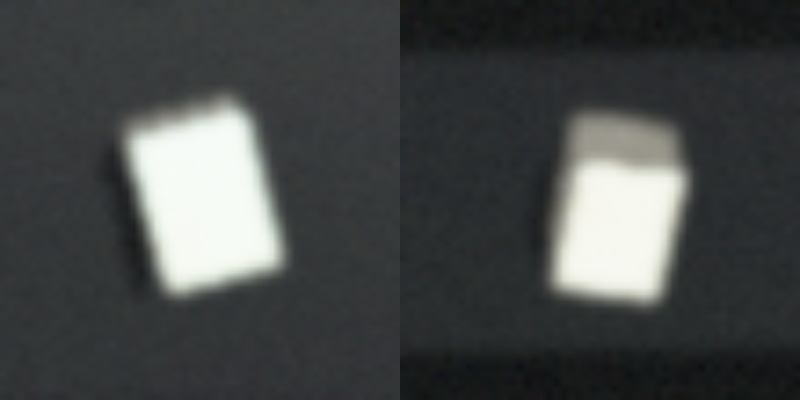

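The crops show the left sink's short side turned about 16° from world x, and the right sink's about -5°. Both stand upright.

Emit:
send_rows --pt "10 15 20 0 0 -7 0.5" --pt "25 35 60 0 0 -13.5 0.5" --pt "25 35 110 0 0 -13.5 0.5" --pt "25 35 160 0 0 -13.5 0.5" --pt "25 35 200 0 0 -13.5 0.5" --pt "25 35 215 0 0 -13.5 0.5" --pt "25 35 215 0 0 -13.5 0.5"

```text
time_s: 16.8
eef_pos: [0.5024, 0.1138, 0.0318]
tool_rot: [0.604, 0.797, -0.0, -0.0]
wrist_force: [0.4, -0.2, 0.3]
gripper_width: 0.497
gripper_force: 0.0
```

```bash
python3 - <<'E'
from h import *
print(tool([.503,.1135,.007]),Ro.from_quat(arm.observe()["tool_rot"]).as_matrix()[:2,1])
f=np.load("pics/top0.npz");p=f["p"];c=arm.get_calibration("top");h=cv2.cvtColor(p,cv2.COLOR_RGB2HSV)
for (a,b) in [(209,305),(248,307)]:
    w=p[b-9:b+10,a-9:a+10].astype(int);m=((w.min(2)>95)&(w.max(2)<165)).astype(np.uint8)
    k,l,st,ce=cv2.connectedComponentsWithStats(m);i=1+st[1:,4].argmax();print(st[i],onz("top",[ce[i]+[a-9,b-9]],.011,c))
E
```

```text
[-0.4  0.5 24.8] [0.96243852 0.27149863]
[ 4  4 11 10 86] [[0.42925922 0.34351138 0.011     ]]
[ 4  5 10 10 83] [[0.42396824 0.27376124 0.011     ]]
```

Emit:
send_rows --pt "0 0.5 15 0 0 0 0.5" --pt "0 0.5 25 0 0 0 0.5" --pt "0 0.5 25 0 0 0 0.5" --pt "0 0.5 25 0 0 0 1" --pt "0 0.5 25 0 0 0 1" --pt "0 0.5 25 0 0 0 1" --pt "0 0.5 25 0 0 0 1" --pt "0 0.5 10 0 0 0 1" --pt "0 0.5 -25 0 0 0 1" --pt "0 0.5 -75 0 0 0 1" --pt "0 0.5 -75 0 0 0 1" --force 30

```text
time_s: 18.18
eef_pos: [0.505, 0.1152, 0.111]
tool_rot: [0.603, 0.798, 0.003, 0.002]
wrist_force: [-0.8, 1.1, 0.1]
gripper_width: 0.173
gripper_force: 31.5
```

```bash
python3 - <<'E'
from h import *
print(tool([.4293,.3435,.06]),arm.observe()["eef_pos"])
E
```

```text
[240.2 -11.1  51.2] [0.50497033 0.11517419 0.11101494]
```

Emit:
send_rows --pt "25 -1 0 0 0 -9 1" --pt "55 -2 0 0 0 -18 1" --pt "90 -4 0 0 0 -27 1" --pt "125 -6 0 0 0 -36 1" --pt "160 -7.5 0 0 0 -45 1" --pt "195 -9 0 0 0 -54 1" --pt "225 -10.5 0 0 0 -63 1" --pt "240 -11 10 0 0 -70 1" --pt "240 -11 35 0 0 -70 1" --pt "240 -11 50 0 0 -70 1" --pt "240 -11 50 0 0 -70 1" --pt "240 -11 50 0 0 -70 1"

```text
time_s: 19.68
eef_pos: [0.4269, 0.3424, 0.0575]
tool_rot: [0.037, 0.999, 0.0, 0.0]
wrist_force: [-0.1, 0.3, -0.3]
gripper_width: 0.178
gripper_force: 31.5
```

```bash
python3 - <<'E'
from h import *
c=arm.get_calibration("wrist");p,d=arm.capture("wrist");cv2.imwrite("pics/w3.png",p[:,:,::-1]);np.savez("pics/w3.npz",p=p,d=d,**c)
s=arm.observe();print(s["eef_pos"],tool([.4293,.3435,.016]),Ro.from_quat(s["tool_rot"]).as_matrix()[:2,1])
E
```

```text
[0.4269648  0.34260515 0.05769545] [-2.2  1.  41.7] [0.07360227 0.99728738]
```

View pics/w3.png

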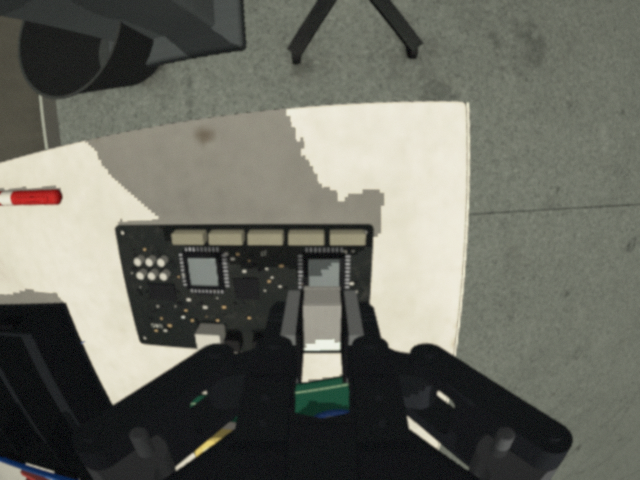

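The sink is held upright over chip a at (325,272), and chip b's pad is at (203,272).

```bash
python3 - <<'E'
from h import *
f=np.load("pics/w3.npz");p=f["p"];c={k:f[k] for k in("intrinsics","rvec","tvec")}
print(onz("wrist",[[203,272],[325,274]],.011,c))
# sink: held front face top/bottom edges
P=cloud("wrist",f["d"],c);print(P[300:352:6,323].round(4))
E
```

```text
[[0.42522603 0.27457533 0.011     ]
 [0.43072507 0.34471184 0.011     ]]
[[0.4175 0.3444 0.065 ]
 [0.4172 0.3444 0.0704]
 [0.4201 0.3442 0.0702]
 [0.4229 0.344  0.0704]
 [0.426  0.3438 0.0701]
 [0.4288 0.3436 0.0702]
 [0.432  0.3433 0.07  ]
 [0.435  0.3431 0.0702]
 [0.4369 0.343  0.0719]]
```

Emit:
send_rows --pt "-2.8 1.2 15 0 0 0 1" --pt "-2.8 1.2 30 0 0 0 1" --pt "-2.8 1.2 37 0 0 0 1" --pt "-2.8 1.2 40.5 0 0 0 1" --pt "-2.8 1.2 41 0 0 0 1" --pt "-2.8 1.2 41 0 0 0 1"

```text
time_s: 20.48
eef_pos: [0.4295, 0.3436, 0.0162]
tool_rot: [0.037, 0.999, 0.0, 0.0]
wrist_force: [0.3, 0.1, 0.5]
gripper_width: 0.176
gripper_force: 31.5
```

Emit:
send_rows --pt "0 0 0 0 0 0 0.6" --pt "0 0 0 0 0 0 0.6" --pt "0 0 0 0 0 0 0.6" --pt "0 0 -30 0 0 0 0.5" --pt "0 0 -80 0 0 0 0.5" --pt "0 0 -120 0 0 0 0.5" --pt "0 0 -120 0 0 0 0.5"

```text
time_s: 21.35
eef_pos: [0.4311, 0.345, 0.1394]
tool_rot: [0.037, 0.999, 0.003, 0.002]
wrist_force: [0.4, -0.2, -0.9]
gripper_width: 0.504
gripper_force: 0.0
```

```bash
python3 - <<'E'
from h import *
c=arm.get_calibration("wrist");p,d=arm.capture("wrist");P=cloud("wrist",d,c)
k=(abs(P[...,0]-.43)<.03)&(abs(P[...,1]-.344)<.03)&(P[...,2]>.024)&(P[...,2]<.034)
q=P[k];r=cv2.minAreaRect(q[:,:2].astype(np.float32));print(len(q),r,np.median(q,0),np.nanpercentile(q[:,2],[5,95]))
print(tool([.5043,-.0318,.13]),arm.observe()["eef_pos"])
E
```

```text
652 ((0.4306100606918335, 0.34403887391090393), (0.015245857648551464, 0.022190386429429054), 85.87422180175781) [0.42997916 0.34418482 0.02837362] [0.02707482 0.0295063 ]
[-101.6 -369.5    6.7] [0.42999677 0.34410538 0.1374193 ]
```

Emit:
send_rows --pt "-10 -37 0 0 0 9 0.5" --pt "-20 -74 0 0 0 18 0.5" --pt "-30 -111 0 0 0 27 0.5" --pt "-41 -148 0 0 0 36 0.5" --pt "-51 -185 0 0 0 45 0.5" --pt "-61 -222 0 0 0 54 0.5" --pt "-71 -259 0 0 0 63 0.5" --pt "-81 -296 0 0 0 72 0.5" --pt "-92 -333 0 0 0 81 0.5" --pt "-101.6 -369.5 0 0 0 91 0.5" --pt "-101.6 -369.5 20 0 0 91 0.5" --pt "-101.6 -369.5 20 0 0 91 0.5"

```text
time_s: 22.9
eef_pos: [0.5016, -0.0329, 0.114]
tool_rot: [0.739, 0.674, -0.002, -0.001]
wrist_force: [-0.2, 0.8, -1.1]
gripper_width: 0.498
gripper_force: 0.0
```

```bash
python3 - <<'E'
from h import *
c=arm.get_calibration("wrist");p,d=arm.capture("wrist");P=cloud("wrist",d,c)
k=(abs(P[...,0]-.504)<.03)&(abs(P[...,1]+.031)<.03)&(P[...,2]>.016)&(P[...,2]<.026)&(p.min(2)>100)
q=P[k];r=cv2.minAreaRect(q[:,:2].astype(np.float32));print(len(q),r,np.median(q,0))
s=arm.observe();print(tool([.5043,-.0318,.007]),s["eef_pos"],Ro.from_quat(s["tool_rot"]).as_matrix()[:2,1])
E
```

```text
760 ((0.5042455196380615, -0.03247351199388504), (0.022799955680966377, 0.0162151250988245), 81.34835815429688) [ 0.50434004 -0.03204914  0.02049693]
[  0.9   2.2 107.8] [ 0.50234276 -0.03243408  0.11482723] [ 0.99591514 -0.09023577]
```

Emit:
send_rows --pt "0.5 2 40 0 0 2 0.5" --pt "0.5 2 80 0 0 2 0.5" --pt "0.5 2 100 0 0 2 0.5" --pt "0.5 2 106.5 0 0 2 0.5" --pt "0.5 2 106.5 0 0 2 0.5" --pt "0.5 2 106.5 0 0 2 1" --pt "0.5 2 106.5 0 0 2 1" --pt "0.5 2 106.5 0 0 2 1" --pt "0.5 2 106.5 0 0 2 1" --pt "0.5 2 80 0 0 2 1" --pt "0.5 2 30 0 0 2 1" --pt "0.5 2 0 0 0 2 1"

```text
time_s: 24.45
eef_pos: [0.5064, -0.0323, 0.1183]
tool_rot: [0.75, 0.661, 0.001, 0.001]
wrist_force: [-0.2, 0.2, -0.7]
gripper_width: 0.176
gripper_force: 30.9
```

```bash
python3 - <<'E'
from h import *
s=arm.observe();a=Ro.from_quat(s["tool_rot"]).as_matrix()[:2,1];print(tool([.4249,.2742,.06]),s["eef_pos"],s["gripper_width"],np.degrees(np.arctan2(a[1],a[0])))
E
```

```text
[ 293.8 -119.4   58.2] [ 0.50636848 -0.03230808  0.11830197] 0.1762323169949915 -7.209982101934767
```

Emit:
send_rows --pt "30 -12 0 0 0 -9 1" --pt "60 -24 0 0 0 -18 1" --pt "90 -36 0 0 0 -27 1" --pt "120 -48 0 0 0 -36 1" --pt "150 -60 0 0 0 -45 1" --pt "180 -72 0 0 0 -54 1" --pt "210 -84 0 0 0 -63 1" --pt "240 -97 0 0 0 -72 1" --pt "268 -109 0 0 0 -81 1" --pt "294 -119.5 5 0 0 -90 1" --pt "294 -119.5 40 0 0 -93 1" --pt "294 -119.5 58 0 0 -93 1"

```text
time_s: 25.95
eef_pos: [0.4233, 0.2745, 0.0571]
tool_rot: [0.036, 0.999, -0.0, -0.0]
wrist_force: [-0.1, -0.5, -0.5]
gripper_width: 0.171
gripper_force: 30.9
```

Emit:
send_rows --pt "0 0 0 0 0 0 1" --pt "0 0 0 0 0 0 1"

```text
time_s: 26.2
eef_pos: [0.4244, 0.2747, 0.0589]
tool_rot: [0.037, 0.999, 0.0, 0.001]
wrist_force: [0.7, 0.2, -1.0]
gripper_width: 0.174
gripper_force: 30.9
```

```bash
python3 - <<'E'
from h import *
c=arm.get_calibration("wrist");p,d=arm.capture("wrist");P=cloud("wrist",d,c)
s=arm.observe();x,y,z=s["eef_pos"]
k=(abs(P[...,0]-x)<.02)&(abs(P[...,1]-y)<.006)&(P[...,2]>z-.003)&(P[...,2]<z+.02)&(p.min(2)>100)
q=P[k];t=q[q[:,2]>np.percentile(q[:,2],40)];print(len(q),np.percentile(q[:,2],[2,50,98]),np.percentile(t[:,0],[2,98]))
print(s["eef_pos"],tool([.4246,.2742,.0165]))
E
```

```text
1634 [0.05700877 0.06849429 0.06970743] [0.41435397 0.43546918]
[0.4245949  0.27480411 0.05902926] [ 0.  -0.7 42.5]
```

Emit:
send_rows --pt "0 -0.6 15 0 0 0 1" --pt "0 -0.6 30 0 0 0 1" --pt "0 -0.6 37 0 0 0 1" --pt "0 -0.6 40 0 0 0 1" --pt "0 -0.6 40 0 0 0 1" --pt "0 -0.6 41 0 0 0 1" --pt "0 -0.6 41 0 0 0 1"

```text
time_s: 27.12
eef_pos: [0.4232, 0.2733, 0.0184]
tool_rot: [0.037, 0.999, -0.0, -0.001]
wrist_force: [-7.0, -4.8, 26.1]
gripper_width: 0.177
gripper_force: 34.0
```

Emit:
send_rows --pt "0 0 -0.8 0 0 0 1" --pt "0 0 -0.8 0 0 0 1" --pt "0 0 -0.8 0 0 0 0.6" --pt "0 0 -0.8 0 0 0 0.6" --pt "0 0 -0.8 0 0 0 0.6" --pt "0 0 -30 0 0 0 0.5" --pt "0 0 -80 0 0 0 0.5" --pt "0 0 -120 0 0 0 0.5" --pt "0 0 -140 0 0 0 0.5" --pt "0 0 -140 0 0 0 0.5"

```text
time_s: 28.38
eef_pos: [0.4248, 0.2746, 0.1583]
tool_rot: [0.037, 0.999, 0.001, 0.001]
wrist_force: [-0.0, -0.3, 0.3]
gripper_width: 0.5
gripper_force: 0.0
```

```bash
python3 - <<'E'
from h import *
c=arm.get_calibration("wrist");p,d=arm.capture("wrist");P=cloud("wrist",d,c);cv2.imwrite("pics/w4.png",p[:,:,::-1])
for a in [(.43,.344),(.4246,.2742)]:
    k=(abs(P[...,0]-a[0])<.03)&(abs(P[...,1]-a[1])<.03)&(P[...,2]>.024)&(P[...,2]<.036)
    q=P[k];print(len(q),cv2.minAreaRect(q[:,:2].astype(np.float32)),np.nanpercentile(q[:,2],[5,50,95]))
# open handle bar: lid points
p,d=arm.capture("top");ct=arm.get_calibration("top");P=cloud("top",d,ct)
k=(P[...,0]>.6)&(P[...,0]<.72)&(abs(P[...,1]-.05)<.13)&(P[...,2]>.15)&(P[...,2]<.25);q=P[k];print("lid/handle",len(q),np.percentile(q,[2,25,50,75,98],axis=0).round(3))
b=k&(p.max(2)<60);q=P[b];print("black",len(q),np.percentile(q,[2,50,98],axis=0).round(3))
print(arm.observe()["eef_pos"])
E
```

```text
558 ((0.4302038848400116, 0.3444925844669342), (0.016796421259641647, 0.022239960730075836), 84.93646240234375) [0.02592549 0.02834122 0.02937299]
559 ((0.4234793782234192, 0.27389609813690186), (0.014728968963027, 0.02168380096554756), 86.18125915527344) [0.02704091 0.02844332 0.02948472]
lid/handle 1864 [[ 0.609 -0.057  0.153]
 [ 0.613  0.01   0.181]
 [ 0.616  0.048  0.2  ]
 [ 0.626  0.086  0.206]
 [ 0.656  0.151  0.212]]
black 414 [[0.62  0.008 0.198]
 [0.649 0.048 0.202]
 [0.657 0.087 0.206]]
[0.42346192 0.27361408 0.15628724]
```

View pics/w4.png

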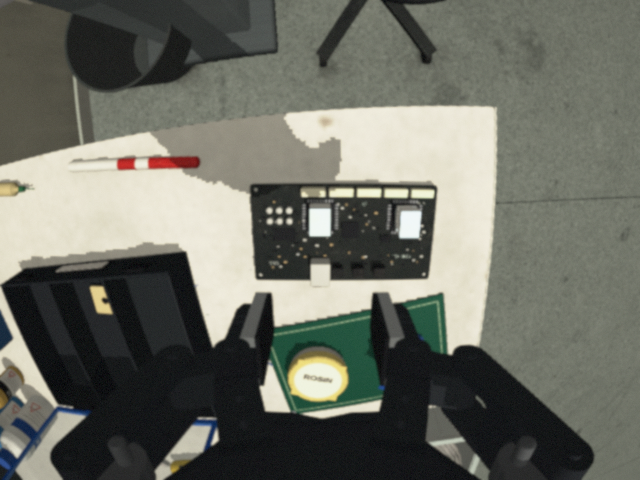

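Both sinks stand upright on the chips, at (320,219) and (410,222), and the carrier at (101,298) is undisturbed. Next I'll close the lid.

```bash
python3 - <<'E'
from h import *
print(tool([.6546,.049,.265]))
E
```

```text
[-246.9 -207.2 -108.8]
```

Emit:
send_rows --pt "0 -15 -40 0 0 9 0.7" --pt "-10 -35 -80 0 0 18 0.7" --pt "-30 -55 -109 0 0 27 0.7" --pt "-60 -80 -109 0 0 36 0.7" --pt "-95 -105 -109 0 0 45 0.7" --pt "-130 -130 -109 0 0 54 0.7" --pt "-165 -155 -109 0 0 63 0.7" --pt "-200 -180 -109 0 0 72 0.7" --pt "-230 -200 -109 0 0 80 0.7" --pt "-247 -207 -109 0 0 83.5 0.7" --pt "-247 -207 -109 0 0 83.5 0.7" --pt "-247 -207 -109 0 0 83.5 0.7"

```text
time_s: 29.98
eef_pos: [0.6541, 0.0501, 0.2647]
tool_rot: [0.692, 0.722, -0.001, -0.001]
wrist_force: [0.2, 0.2, -0.2]
gripper_width: 0.298
gripper_force: 0.0
```

```bash
python3 - <<'E'
from h import *
s=arm.observe();print(tool([.6546,.049,.181]),s["eef_pos"],Ro.from_quat(s["tool_rot"]).as_matrix()[:2,1])
E
```

```text
[-1.1  0.6 83.7] [0.65412503 0.05007544 0.26468267] [0.99911342 0.04203445]
```

Emit:
send_rows --pt "-1 0.5 25 0 0 0 0.7" --pt "-1 0.5 50 0 0 0 0.7" --pt "-1 0.5 70 0 0 0 0.7" --pt "-1 0.5 83.5 0 0 0 0.7" --pt "-1 0.5 83.5 0 0 0 0.7" --pt "-1 0.5 83.5 0 0 0 1" --pt "-1 0.5 83.5 0 0 0 1" --pt "-1 0.5 83.5 0 0 0 1" --pt "-1 0.5 83.5 0 0 0 1"

```text
time_s: 31.1
eef_pos: [0.6561, 0.0484, 0.1833]
tool_rot: [0.693, 0.721, 0.001, 0.0]
wrist_force: [-0.3, -0.8, 3.3]
gripper_width: 0.104
gripper_force: 29.5
```

Emit:
send_rows --pt "0 -21.7 -3.3 0 0 0 1" --pt "0 -43.6 -3.5 0 0 0 1" --pt "0 -65.4 -0.8 0 0 0 1" --pt "0 -86.6 5 0 0 0 1" --pt "0 -106.7 13.7 0 0 0 1" --pt "0 -125.4 25.1 0 0 0 1" --pt "0 -142.4 39 0 0 0 1" --pt "0 -157.3 55.1 0 0 0 1" --pt "0 -169.8 73.1 0 0 0 1" --pt "0 -179.6 92.7 0 0 0 1" --pt "0 -184 104 0 0 0 1"

```text
time_s: 32.48
eef_pos: [0.4716, 0.0411, 0.0782]
tool_rot: [0.693, 0.721, 0.0, 0.0]
wrist_force: [-1.2, 1.2, 2.8]
gripper_width: 0.098
gripper_force: 32.4
```

Emit:
send_rows --pt "0 -1.5 5 0 0 0 1" --pt "0 -2.5 9 0 0 0 1" --pt "0 -3 11.5 0 0 0 1" --pt "0 -3 12.5 0 0 0 1" --pt "0 -3 12.5 0 0 0 1"

```text
time_s: 33.1
eef_pos: [0.4683, 0.041, 0.0664]
tool_rot: [0.693, 0.721, -0.0, -0.001]
wrist_force: [-5.5, 0.6, 8.7]
gripper_width: 0.097
gripper_force: 33.3
```

Emit:
send_rows --pt "0 0 0 0 0 0 0.4" --pt "0 0 0 0 0 0 0.4" --pt "0 0 -30 0 0 0 0.4" --pt "0 0 -70 0 0 0 0.2" --pt "30 17 -80 0 0 0 0" --pt "80 45 -80 0 0 0 0" --pt "130 75 -80 0 0 0 0" --pt "180 105 -80 0 0 0 0" --pt "214 122 -60 0 0 0 0" --pt "214 122 -40 0 0 0 0" --pt "214 122 -40 0 0 0 0"

```text
time_s: 34.48
eef_pos: [0.5806, 0.258, 0.1039]
tool_rot: [0.693, 0.721, -0.002, -0.0]
wrist_force: [0.1, 0.2, -0.0]
gripper_width: 0.997
gripper_force: 0.0
```

```bash
python3 - <<'E'
from h import *
print(tool([.582,.2604,.006]),arm.observe()["eef_pos"])
p,d=arm.capture("top");c=arm.get_calibration("top");P=cloud("top",d,c)
R=Ro.from_euler("z",2.3,degrees=True).as_matrix()[:2,:2]
for x in(-60,-30,0,30,60):
    xy=np.array([.537,.0445])+R@[x/1e3,-.06]; m=np.linalg.norm(P[...,:2]-xy,axis=2)<.008;print(x,np.median(P[m][:,2]).round(4),m.sum())
E
```

```text
[ 2.6  1.8 97.9] [0.58060595 0.2579716  0.10393619]
-60 0.0491 64
-30 0.049 63
0 0.0493 64
30 0.0496 59
60 0.0489 61
```

Emit:
send_rows --pt "2.5 1.8 40 0 0 0 0" --pt "2.5 1.8 75 0 0 0 0" --pt "2.5 1.8 93 0 0 0 0" --pt "2.5 1.8 98 0 0 0 0" --pt "2.5 1.8 98 0 0 0 0" --pt "2.5 1.8 98 0 0 0 1" --pt "2.5 1.8 98 0 0 0 1" --pt "2.5 1.8 98 0 0 0 1" --pt "2.5 1.8 98 0 0 0 1" --pt "2.5 1.8 98 0 0 0 1" --force 30

```text
time_s: 35.78
eef_pos: [0.5844, 0.2625, 0.0095]
tool_rot: [0.693, 0.721, 0.001, 0.0]
wrist_force: [-0.5, -0.5, 7.3]
gripper_width: 0.624
gripper_force: 30.1
```

Emit:
send_rows --pt "0 0 0 0 0 0 1" --pt "0 0 0 0 0 0 1"

```text
time_s: 36.02
eef_pos: [0.5844, 0.2625, 0.0095]
tool_rot: [0.693, 0.721, 0.001, 0.0]
wrist_force: [-2.0, 0.4, 7.3]
gripper_width: 0.627
gripper_force: 30.1
```

Emit:
send_rows --pt "0 0 0 0 0 0 0.2" --pt "0 0 0 0 0 0 0.2" --pt "0 0 3.5 0 0 0 0.2" --pt "0 0 3.5 0 0 0 0.2" --pt "0 0 3.5 0 0 0 1" --pt "0 0 3.5 0 0 0 1" --pt "0 0 3.5 0 0 0 1" --pt "0 0 3.5 0 0 0 1" --pt "0 0 3.5 0 0 0 1"

```text
time_s: 37.15
eef_pos: [0.5837, 0.2621, 0.0046]
tool_rot: [0.693, 0.721, -0.0, -0.0]
wrist_force: [-1.7, -0.8, 4.1]
gripper_width: 0.638
gripper_force: 31.7
```

Emit:
send_rows --pt "0 0 -25 0 0 0 1" --pt "0 0 -65 0 0 0 1" --pt "-20 -2 -95 0 0 0 1" --pt "-70 -8 -100 0 0 0 1" --pt "-120 -14 -100 0 0 0 1" --pt "-170 -20 -100 0 0 0 1" --pt "-220 -25 -100 0 0 0 1" --pt "-260 -30 -95 0 0 0 1" --pt "-263.4 -30.4 -80 0 0 0 1" --pt "-263.4 -30.4 -62 0 0 0 1" --pt "-263.4 -30.4 -54 0 0 0 1" --pt "-263.4 -30.4 -54 0 0 0 1"

```text
time_s: 38.65
eef_pos: [0.5635, -0.0009, 0.0574]
tool_rot: [0.692, 0.722, -0.001, -0.001]
wrist_force: [-0.2, 0.6, 0.5]
gripper_width: 0.633
gripper_force: 31.9
```

Emit:
send_rows --pt "-1 0 2.5 0 0 0 1" --pt "-1 0 4.3 0 0 0 1" --pt "-1 0 4.3 0 0 0 1" --pt "-1 0 4.3 0 0 0 0" --pt "-1 0 4.3 0 0 0 0" --pt "-1 0 4.3 0 0 0 0" --pt "-1 0 4.3 0 0 0 0" --pt "-1 0 -20 0 0 0 0" --pt "-1 0 -60 0 0 0 0" --pt "20 0 -90 0 0 0 0" --pt "70 0 -90 0 0 0 0" --pt "120 0 -90 0 0 0 0"

```text
time_s: 40.15
eef_pos: [0.5594, 0.1187, 0.1492]
tool_rot: [0.693, 0.721, 0.001, 0.0]
wrist_force: [0.2, 0.2, -0.2]
gripper_width: 1.004
gripper_force: 0.0
```

Emit:
send_rows --pt "55 0 0 0 0 0 0" --pt "110 5 0 0 0 0 0" --pt "165 5 0 0 0 0 0" --pt "220 5 0 0 0 0 0" --pt "220 5 0 0 0 0 0" --pt "220 5 0 0 0 0 0"

```text
time_s: 40.9
eef_pos: [0.5552, 0.3371, 0.1482]
tool_rot: [0.693, 0.721, -0.0, 0.0]
wrist_force: [-0.2, -0.4, -0.1]
gripper_width: 0.997
gripper_force: 0.0
```

```bash
python3 - <<'E'
from h import *
print(tool([.5695,.344,.009]),arm.observe()["eef_pos"])
p,d=arm.capture("top");c=arm.get_calibration("top");P=cloud("top",d,c);Z=P[:,:,2]
m=(Z>.065)&(Z<.078);m[:,:380]=0;m[:,440:]=0;m[:195]=0;m[255:]=0
q=np.argwhere(m)[:,::-1].astype(np.float32);(x,y),r=cv2.minEnclosingCircle(q);print(len(q),r,onz("top",[[x,y]],.0715,c))
E
```

```text
[  6.4  14.6 139.2] [0.55520959 0.33710946 0.14823742]
883 17.924596786499023 [[ 0.56183447 -0.00497675  0.0715    ]]
```

Emit:
send_rows --pt "6.4 14.6 30 0 0 0 0" --pt "6.4 14.6 75 0 0 0 0" --pt "6.4 14.6 115 0 0 0 0" --pt "6.4 14.6 135 0 0 0 0" --pt "6.4 14.6 139.5 0 0 0 0" --pt "6.4 14.6 139.5 0 0 0 0" --pt "6.4 14.6 139.5 0 0 0 1" --pt "6.4 14.6 139.5 0 0 0 1" --pt "6.4 14.6 139.5 0 0 0 1" --pt "6.4 14.6 139.5 0 0 0 1" --pt "6.4 14.6 139.5 0 0 0 1"

```text
time_s: 42.32
eef_pos: [0.5706, 0.3452, 0.0104]
tool_rot: [0.693, 0.721, 0.001, 0.0]
wrist_force: [-0.4, 0.4, 6.4]
gripper_width: 0.602
gripper_force: 30.9
```

Emit:
send_rows --pt "0 0 -30 0 0 0 1" --pt "0 0 -70 0 0 0 1" --pt "-20 -2 -100 0 0 0 1" --pt "-70 -6.5 -105 0 0 0 1" --pt "-120 -11 -105 0 0 0 1" --pt "-170 -16 -105 0 0 0 1" --pt "-220 -21 -105 0 0 0 1" --pt "-248 -23.5 -95 0 0 0 1" --pt "-250.4 -23.7 -75 0 0 0 1" --pt "-250.4 -23.7 -60 0 0 0 1" --pt "-250.4 -23.7 -53 0 0 0 1" --pt "-250.4 -23.7 -53 0 0 0 1"

```text
time_s: 43.82
eef_pos: [0.5557, 0.0941, 0.0615]
tool_rot: [0.692, 0.722, -0.0, -0.0]
wrist_force: [0.3, -0.2, -2.4]
gripper_width: 0.599
gripper_force: 32.5
```

Lower 3 mm, release, and back away.

Emit:
send_rows --pt "0 1 2 0 0 0 1" --pt "0 1 3.2 0 0 0 1" --pt "0 1 3.2 0 0 0 1" --pt "0 1 3.2 0 0 0 0" --pt "0 1 3.2 0 0 0 0" --pt "0 1 3.2 0 0 0 0" --pt "0 1 3.2 0 0 0 0" --pt "0 1 -25 0 0 0 0" --pt "0 1 -70 0 0 0 0" --pt "30 0 -120 0 0 0 0" --pt "80 0 -130 0 0 0 0" --pt "140 0 -130 0 0 0 0"

```text
time_s: 45.32
eef_pos: [0.5515, 0.234, 0.194]
tool_rot: [0.694, 0.72, 0.002, 0.001]
wrist_force: [-0.1, 0.2, 0.3]
gripper_width: 1.003
gripper_force: 0.0
```

Emit:
send_rows --pt "60 0 0 0 0 0 0" --pt "110 0 0 0 0 0 0" --pt "110 0 0 0 0 0 0" --pt "110 0 0 0 0 0 0"

```text
time_s: 45.82
eef_pos: [0.546, 0.3425, 0.1918]
tool_rot: [0.693, 0.721, -0.0, 0.0]
wrist_force: [-0.6, 0.4, -0.2]
gripper_width: 1.0
gripper_force: 0.0
```

```bash
python3 - <<'E'
from h import *
p,d=arm.capture("top");c=arm.get_calibration("top");P=cloud("top",d,c);Z=P[:,:,2];cv2.imwrite("pics/end.png",p[:,:,::-1])
def f(lo,hi,z,a,b):
    m=(Z>lo)&(Z<hi);m[:,:a]=0;m[:,b:]=0;m[:195]=0;m[255:]=0
    q=np.argwhere(m)[:,::-1].astype(np.float32);(x,y),r=cv2.minEnclosingCircle(q);print(len(q),r,onz("top",[[x,y]],z,c))
f(.086,.1,.0925,315,380);f(.065,.078,.0715,380,440)
p,d=arm.capture("scene");cv2.imwrite("pics/end2.png",p[100:400,160:560,::-1].repeat(1,0))
s=arm.observe();print(s["eef_pos"],s["wrist_force"],s["time_s"])
E
```

```text
725 16.92203140258789 [[0.55503023 0.09310867 0.0925    ]]
876 17.924596786499023 [[ 0.56183447 -0.00497675  0.0715    ]]
[0.54654306 0.3412838  0.19204305] [ 0.28836856 -0.78530858 -0.56946821] 45.925
```

View pics/end2.png

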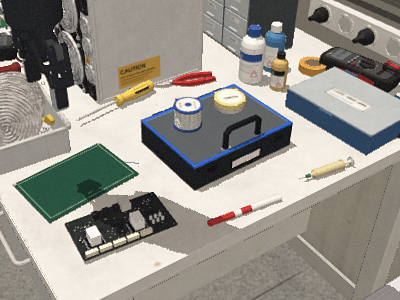

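The final view shows the lid shut, with the reel at (187,113) and the tin at (231,98) back on it. The sinks stand on the chips at (94,235) and (136,217), and the gripper is clear of everything.

```bash
python3 -c "
from station import arm
print(arm.job_done())"
```

```text
the job is handed in; nothing more can be done
None
```

I handed the job in at about 46 s: a heat sink stands on each chip, the lid is shut, and the reel and tin are back within about 1 mm of their start spots by the top camera; no verdict came back.

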